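# Set the bearing play of the parts carousel with its knurled cap

## Robot

A 6-joint arm with a two-finger parallel gripper is mounted at the origin on the work surface. World frame = base frame: x ahead of the robot, y to its left, z up, the work surface at z = 0. Lengths are in m, angles in rad, forces in N, time in s.
With the tool pointing down it reaches from about 0.3 to 0.775 m from the base axis. Payload 14.6 kg.
Tool frame: the origin (TCP) lies between the finger pads, 19 mm behind the fingertips; this is the grasp point; z points along the fingers, y is the line along which they close (so a half turn about z gives the same grasp; the last joint's range is limited). The gripper opens to 94 mm and grips with 3 to 60 N. Pads are 16 mm wide; open, the fingers measure 119 mm over their backs; the gripper's body (75 mm by 177 mm) begins 78 mm behind the grasp point.
Start: joints at [1.273, 0.3, 1.521, -0, 1.321, -0.067], TCP at [0.126, 0.535, 0.224] pointing down, gripper open.
Joint ranges: [-3.03, 3.03], [-0.79, 2.21], [0.23, 2.52], [-1.04, 4.18], [0, 3.07], [-2.55, 2.55]. Speed limits (rad/s): [2.22, 2.22, 2.57, 3.14, 3.14, 3.14].

## Interface

Orientations are given as [roll, pitch, yaw] about the fixed x, y, z axes, in that order (R = Rz(yaw) Ry(pitch) Rx(roll)).
In Python, from station import status, vision, order, silhouettes gives the robot as it stands. The module is installed in compiled form; this text tells all that it offers.
- The arm moves only by the shell command python3 -m pendant 'ROWS' [FORCE]. ROWS is JSON, one flat list of numbers, 7 for each row, row after row: the shift along the tool's x, y, z in units of 500 mm (1.0 is 500 mm), then the turn, a rotation vector about the tool's x, y, z in units of 90 degrees (1.0 is 90 degrees), then the opening, from -1 (shut) to 1 (fully open). A call has 1 to 12 rows; each row is the pose to reach, as a shift and turn from the pose commanded when the call began, along the tool's axes at that moment; what a row does not reach only later rows make up. A row lasts 1/10 s, in which the tool goes at most 50 mm and 8.59 degrees, less where a joint would pass 70% of its speed; a pose out of reach is approached as far as the arm can. A call with a number of a shift or a turn outside -1 to 1 is refused whole. A call with a gripper value outside its range is refused whole. The fingers move at their own pace and stop on an object; FORCE is the grip in N (left out, the last holds). Time passes only in rows, so rows that repeat a pose let the fingers close. It gives the time, the measured TCP pose, the force, the opening and the grip force at its end, in the units of the state.
- status.get_obs(): the state, without advancing time (a new reading comes with each control period).
- vision.camera(name): name is "scene" or "top" or "wrist"; returns a dict with "pixels" (420x560x3 uint8, red, green, blue), "K" (3x3 intrinsics, pixels), "k1" (the pictures are not rectified: a ray, as slopes to the right and down, at radius r is drawn at 1 + k1 r^2 times it, then the intrinsics apply), "R" (3x3) and "t" (3): a world point X has camera coordinates R X + t. Camera axes: x right, y down, z forward; pixel columns grow to the right and rows downward; lengths in m; the calibration is good to about 2 mm. A picture is of the moment at which its call begins. There is no depth.
- order.hand_in(): hands the job in; it is judged then, once.
Trained networks look in a picture, given as the dict that the camera call returned (one of the last four; its "shot" number tells which), for a name from the list of things; names that differ only in an ending like _2 or _b are one class to them, and where a whole thing is asked for, a point or a joint stands for the part that bears it (a point fixed in the world has none). Each returns a list of dicts, best first, with "score" (0 to 1); they miss things now and then, are a little off and sometimes report something else, mostly with a low value. They report only what shows in the picture. A call takes as long as a camera call.
- silhouettes(target, picture): "region" (420x560 bool, what is visible of it) and "extent" ([left, top, right, bottom] in pixels, round what is visible of it).
The state is a dict: "time_s": time; "qpos": joint angles; "joint_vel": joint speeds; "tau": joint torques, N m; "ee_pos": TCP position; "eef_rot": TCP orientation; "force": force on the tool from outside, world axes, zero at the start; "moment": the same for the moment, N m; "grip_width": finger opening in m; "grip_force": force on a finger pad.
Only numpy, scipy, OpenCV 4.12 (cv2) and the standard library are available. Lean on these libraries where they do the work, as an engineer would, in place of code of your own. Each camera call takes 0.05 s, during which the arm holds its last target. There are 200 camera calls.

## Task

The knurled cap on top of the two-tier parts carousel sets how freely its bin trays turn; it has been started on the spindle. Screw it down clockwise until it bottoms out, then back it off a quarter turn, and finish with the gripper still holding the cap there, so that its grub screw can be tightened. Leave the shoe last, rivet case and polish tin where they are.

Things in the scene. Friction and masses are not known exactly. Their poses are not given: they have to be found in the camera images.
- carousel: two-tier revolving carousel of grey parts bins, fixed to the bench: dark round foot 176 mm across, upright spindle, two trays of six bins, and above them a steel collar 32 mm across (190 to 198 mm over the bench) and a thrust washer 38 mm across (to 202 mm), on which the cap bottoms out. Origin: on the spindle axis at bench height, z up
- tier_low: the carousel's lower tray, 326 mm across its scalloped rim, from 45 to 90 mm above the bench. Turns about the spindle with slight drag if pushed; not part of the job. Origin: centre of its underside
- tier_top: the carousel's upper tray, 264 mm across its scalloped rim, from 146 to 186 mm above the bench (hub to 190 mm). Turns about the spindle with slight drag if pushed; not part of the job. Origin: centre of its underside
- cap: the knurled aluminium cap, 44 mm across, 30 mm high, closed domed top, on the spindle's top end. A small black punch mark lies on its top, 16 mm from the axis, a grub-screw hole below it in the side. Right-hand thread of 4 mm pitch: clockwise from above screws it down. Origin: centre of its underside, 202 mm above the bench when home; z up the axis, x to the mark
- cap_grip (a point): point on the cap's axis, 18 mm above its underside: with the TCP here the fingertips, pointing down, stand about level with the cap's underside and 14 mm or more clear of the upper tray. The cap can be gripped at any yaw
- cap_turn (a joint): turning angle of the cap in rad: 0 bottomed out on the washer, growing as it is unscrewed (anticlockwise from above); a quarter turn backed off is 1.571. Starts about half a turn to one and a quarter turns above the bottom, turns with a light steady drag (0.08 N m), stays where it is left, and stops hard at 0, where fingers turning on will slip round the cap
- shoe_last: bystander: wooden shoe last lying sole down on the bench left of the carousel, 266 mm long, 86 mm wide, 100 mm high. Origin: under its middle; x points to the toe
- rivet_case: bystander: flat white box with a clear lid, 100 x 160 x 31 mm, lying on the bench right of the carousel. Origin: centre of its underside
- polish_tin: bystander: round metal polish tin, 84 mm across, 32 mm high, on the bench right of the carousel and nearer to the robot. Origin: centre of its underside

How it is judged:
On the way, in this order (a step that is already met when the one before it is completed fails the run):
1. the cap is screwed down until it bottoms out on the washer (value of joint cap_turn below 0.1 rad), for 0.2 s.
2. the cap is backed off a quarter turn, in the gripper's grip (value of joint cap_turn between 1.22 and 1.92 rad and contact force between the fingers and cap above 5 N), for 0.2 s.
At the end, for the whole second after the job is handed in: the cap, after bottoming out (within 0.1 rad), stands a quarter turn (90 degrees, give or take 20) off the bottom, still, and the fingers are gripping it with more than 5 N (all of step 2 and velocity of joint cap_turn between -0.15 and 0.15 rad/s); the arm keeps its last pose, push and grip.
It fails at once if a bystander on the bench is shifted by more than 20 mm (distance of any of shoe_last, rivet_case, polish_tin from where it was at the start of the episode above 0.02 m).
It also fails if it takes over 61 s, if anything falls off the work surface, if the arm or the gripper's body presses on something with over 40 N, if the wrist force passes 120 N, or if a joint passes its speed limit or range.

## Working session

There is one attempt and no reset: what is moved stays moved. The work goes in short steps, Python scripts to look and compute and a shell command to move; the robot and the scene stay as the last step left them, time stands still between calls to the robot, and variables do not carry over. Pictures are saved under pics/ and viewed, at most 10 in all, crops included, and the job is handed in when it is done.

```bash
mkdir -p pics; cat > h.py <<'E'
import numpy as np, cv2
from station import status, vision, order, silhouettes
def ray(c,u,v):
    K=c["K"];p=np.array([(u-K[0][2])/K[0][0],(v-K[1][2])/K[1][1]]);q=p.copy()
    for _ in range(20): q=p/(1+c["k1"]*(q@q))
    R=np.array(c["R"]);return -R.T@np.array(c["t"]),R.T@np.array([*q,1])
def atz(c,u,v,z):
    o,d=ray(c,u,v);return o+d*(z-o[2])/d[2]
def proj(c,X):
    x=np.array(c["R"])@X+np.array(c["t"]);q=x[:2]/x[2];q=q*(1+c["k1"]*(q@q));K=np.array(c["K"]);return K[:2,:2]@q+K[:2,2]
def save(c,n): cv2.imwrite("pics/"+n,np.ascontiguousarray(c["pixels"][:,:,::-1]))
E
python3 - <<'E'
from h import *
np.set_printoptions(precision=4,suppress=True)
o=status.get_obs();print(o)
ims=[]
R=[]
for n in["scene","top"]:
    c=vision.camera(n);ims.append(c["pixels"])
    print(n,-np.array(c["R"]).T@np.array(c["t"]))
    for s in silhouettes("cap",c)[:2]:
        r=s["region"];ys,xs=np.nonzero(r);print(s["score"],s["extent"],xs.mean(),ys.mean(),r.sum(),atz(c,xs.mean(),ys.mean(),.222))
        R.append(ray(c,xs.mean(),ys.mean()))
        break
if len(R)==2:
    A=np.zeros((3,3));b=np.zeros(3)
    for o,d in R:
        d=d/np.linalg.norm(d);P=np.eye(3)-np.outer(d,d);A+=P;b+=P@o
    print("tri",np.linalg.solve(A,b))
cv2.imwrite("pics/a.png",cv2.resize(np.hstack(ims)[:,:,::-1],(800,300)))
E
```

```text
{'time_s': 0.0, 'qpos': array([ 1.2734,  0.3005,  1.5216, -0.    ,  1.3207, -0.0666]), 'joint_vel': array([ 0.0005,  0.    , -0.0001, -0.0009, -0.0013,  0.001 ]), 'tau': array([  0.0021, -53.1812, -35.2736,   0.0709,   0.0244,  -0.0001]), 'ee_pos': array([0.1258, 0.5352, 0.2237]), 'eef_rot': array([-3.1404, -0.0001,  2.9108]), 'force': array([ 0.2675, -1.3031, -0.3958]), 'moment': array([-0.0408,  0.0348, -0.0178]), 'grip_force': 0.0, 'grip_width': 0.09409562784830519}
scene [ 0.9249 -0.6509  0.9963]
top [0.2168 0.0233 1.379 ]
0.61 [230.3, 184.2, 246.2, 201.2] 238.94011976047904 192.7425149700599 167 [0.5179 0.1102 0.222 ]
```

View pics/a.png

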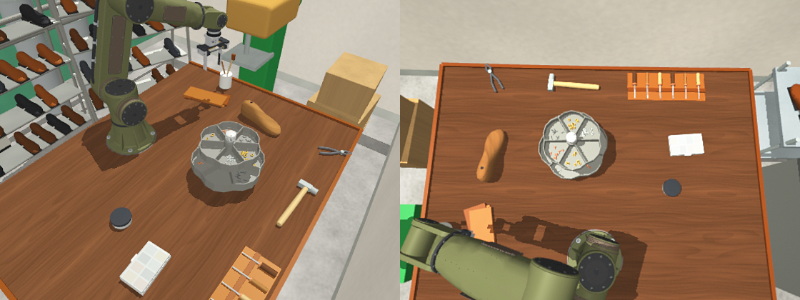

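The networks found the cap in the top view, at about (239,193). They missed it in the scene view, where it shows at about (323,188). Next I'll look closer and triangulate.

```bash
python3 - <<'E'
from h import *
np.set_printoptions(precision=4,suppress=True)
R=[];ims=[]
for n,(u,v) in[("scene",(323,188)),("top",(240,193))]:
    c=vision.camera(n)
    ims.append(cv2.resize(c["pixels"][v-40:v+40,u-40:u+40],(400,400),interpolation=cv2.INTER_CUBIC))
    print(n,"axis foot/top guess px",proj(c,np.array([.518,.11,.236])),proj(c,np.array([.518,.11,.206])))
    for t in("cap","cap_grip","tier_top","tier_low"):
      for s in silhouettes(t,c)[:1]:
        ys,xs=np.nonzero(s["region"]);z={"tier_top":.18,"tier_low":.085}.get(t,.226)
        e=s["extent"]
        print(t,s["score"],e,xs.mean(),ys.mean(),atz(c,xs.mean(),ys.mean(),z), atz(c,(e[0]+e[2])/2,(e[1]+e[3])/2,z))
cv2.imwrite("pics/b.png",np.hstack(ims)[:,:,::-1])
E
```

```text
scene axis foot/top guess px [323.8087 184.7767] [322.9162 192.4013]
cap 0.72 [313.4, 181.4, 333.4, 196.6] 322.22330097087377 189.7864077669903 [0.5207 0.0989 0.226 ] [0.5216 0.1038 0.226 ]
cap_grip 0.69 [313.5, 180.5, 332.3, 199.0] 321.9942528735632 189.54597701149424 [0.5196 0.0993 0.226 ] [0.5222 0.1002 0.226 ]
tier_top 0.72 [279.2, 168.5, 366.4, 240.3] 320.83606916174216 204.98971328518275 [0.5292 0.0854 0.18  ] [0.5325 0.091  0.18  ]
tier_low 0.85 [265.8, 204.6, 368.6, 266.0] 316.1306202822448 243.75516901870694 [0.5619 0.0234 0.085 ] [0.546  0.0534 0.085 ]
top axis foot/top guess px [238.6924 191.5181] [239.3674 194.0388]
cap 0.75 [231.0, 184.7, 246.2, 199.4] 239.46153846153845 192.5179487179487 [0.5176 0.1084 0.226 ] [0.519 0.111 0.226]
cap_grip 0.69 [231.6, 184.8, 244.6, 201.5] 239.10928961748633 192.4262295081967 [0.5178 0.1094 0.226 ] [0.5156 0.1124 0.226 ]
tier_top 0.83 [201.5, 155.2, 281.4, 241.9] 240.10158854677388 196.95371641498332 [0.5154 0.1094 0.18  ] [0.5103 0.1051 0.18  ]
tier_low 0.67 [194.8, 157.8, 289.6, 249.7] 247.10461538461539 225.30215384615386 [0.4426 0.0904 0.085 ] [0.5157 0.1085 0.085 ]
```

View pics/b.png

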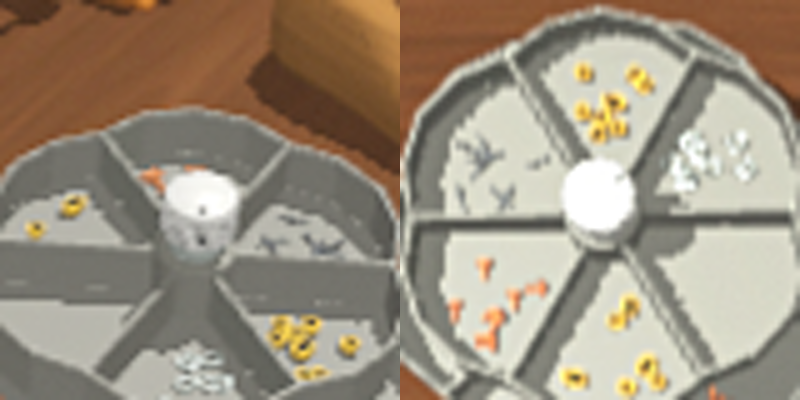

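Both crops show the cap. It is at scene crop (200,215), with its mark at (201,208) facing the scene camera, and at top crop (600,197). The axis is about (0.518, 0.110). I'll lift, then move over it.

```bash
python3 -m pendant '[0,0,-0.1,0,0,0,1, 0,0,-0.2,0,0,0,1, -0.08,-0.05,-0.24,0,0,0,1, -0.16,-0.11,-0.24,0,0,0,1, -0.24,-0.16,-0.24,0,0,0,1, -0.32,-0.22,-0.24,0,0,0,1, -0.4,-0.27,-0.24,0,0,0,1, -0.48,-0.32,-0.24,0,0,0,1, -0.56,-0.38,-0.24,0,0,0,1, -0.64,-0.43,-0.24,0,0,0,1, -0.72,-0.49,-0.24,0,0,0,1, -0.8,-0.54,-0.24,0,0,0,1]' 20; python3 -c "
from h import *
print(status.get_obs())"
```

```text
time_s: 1.9
ee_pos: [0.4544, 0.1791, 0.3446]
eef_rot: [3.141, 0.001, 2.911]
force: [0.6, 0.3, -0.8]
grip_width: 0.094
grip_force: 0.0
{'time_s': 1.9, 'qpos': array([ 3.00378727e-01,  9.43752567e-02,  1.49029829e+00,  1.41019823e-05,
        1.55629402e+00, -1.03933726e+00]), 'joint_vel': array([-0.88160216,  0.40467164, -0.43517413,  0.00156846,  0.02412471,
       -0.87526736]), 'tau': array([  5.26750982, -47.78964758, -33.651402  ,  -0.1208448 ,
         0.13712855,   1.6360572 ]), 'ee_pos': array([0.4543844 , 0.17906546, 0.34457142]), 'eef_rot': array([3.14126371e+00, 5.31724964e-04, 2.91051202e+00]), 'force': array([ 0.64827416,  0.31232424, -0.82168761]), 'moment': array([0.01624303, 0.03142964, 0.00251133]), 'grip_force': 0.0, 'grip_width': 0.0940418552021369}
```

```bash
python3 -m pendant '[-0.08,-0.05,0,0,0,-0.09,1, -0.158,-0.108,0,0,0,-0.18,1, -0.158,-0.108,0,0,0,-0.27,1, -0.158,-0.108,0,0,0,-0.36,1, -0.158,-0.108,0,0,0,-0.45,1, -0.158,-0.108,0,0,0,-0.54,1, -0.158,-0.108,0,0,0,-0.63,1, -0.158,-0.108,0,0,0,-0.72,1, -0.158,-0.108,0,0,0,-0.8,1, -0.158,-0.108,0,0,0,-0.8,1, -0.158,-0.108,0,0,0,-0.8,1]'; cat > w.py <<'E'
from h import *
import sys
np.set_printoptions(precision=4,suppress=True)
o=status.get_obs();print(o["qpos"],o["ee_pos"],o["eef_rot"],o["moment"],o["time_s"])
c=vision.camera("wrist");save(c,sys.argv[1])
for s in silhouettes("cap",c)[:1]:
    m=s["region"].astype(np.uint8);ys,xs=np.nonzero(m);print(s["score"],s["extent"],xs.mean(),ys.mean())
    (u,v),r=cv2.minEnclosingCircle(np.stack([xs,ys],1).astype(np.float32));print("circ",u,v,r,atz(c,u,v,.234),atz(c,xs.mean(),ys.mean(),.23))
print("guess px",proj(c,np.array([.518,.110,.234])),"cam",-np.array(c["R"]).T@np.array(c["t"]))
E
python3 w.py w1.png
```

```text
time_s: 3.0
ee_pos: [0.518, 0.1104, 0.3443]
eef_rot: [3.142, -0.0, -2.12]
force: [-0.2, 0.3, 0.7]
grip_width: 0.0936
grip_force: 0.0
[ 0.1409  0.1919  1.3802  0.      1.5694 -2.4519] [0.518  0.1104 0.3443] [ 3.1416 -0.     -2.1196] [ 0.0344  0.0993 -0.0229] 3.0
0.7 [261.3, 186.8, 309.4, 245.8] 286.1234203875316 214.212299915754
circ 286.208251953125 213.99916076660156 28.13808250427246 [0.5159 0.108  0.234 ] [0.5165 0.109  0.23  ]
guess px [285.2123 217.4207] cam [0.4814 0.0517 0.5054]
```

View pics/w1.png

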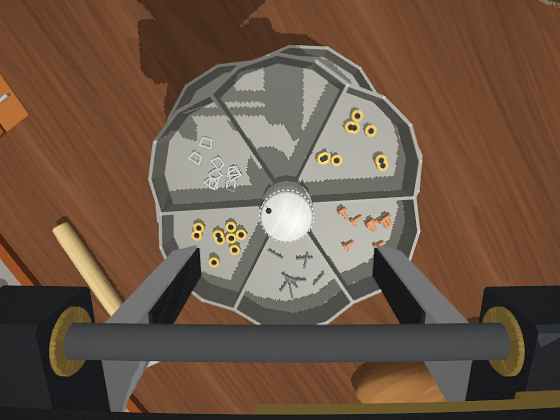

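The wrist view shows the cap's top at about (287,216), with its mark at (268,211) and the open fingers on either side. The axis comes out at about (0.517, 0.109). Next I descend and grip.

```bash
python3 -m pendant '[0.0034,0,0.06,0,0,0,1, 0.0034,0,0.12,0,0,0,1, 0.0034,0,0.18,0,0,0,1, 0.0034,0,0.22,0,0,0,1, 0.0034,0,0.24,0,0,0,1, 0.0034,0,0.24,0,0,0,1]' 20; python3 -m pendant '[0,0,0,0,0,0,-1, 0,0,0,0,0,0,-1, 0,0,0,0,0,0,-1, 0,0,0,0,0,0,-1, 0,0,0,0,0,0,-1, 0,0,0,0,0,0,-1, 0,0,0,0,0,0,-1, 0,0,0,0,0,0,-1]' 20; python3 w.py w2.png
```

```text
time_s: 3.7
ee_pos: [0.5169, 0.1089, 0.2235]
eef_rot: [3.14, -0.001, -2.117]
force: [0.1, -0.1, -0.4]
grip_width: 0.0942
grip_force: 0.0
time_s: 4.5
ee_pos: [0.5172, 0.1089, 0.2243]
eef_rot: [-3.141, 0.0, -2.116]
force: [0.9, -0.4, 0.7]
grip_width: 0.0437
grip_force: 20.0
[ 0.1383  0.2519  1.5819 -0.0001  1.3075 -2.4582] [0.5172 0.1089 0.2243] [-3.1413  0.0001 -2.1158] [-0.0147 -0.1328 -0.0157] 4.5
0.76 [244.1, 226.8, 332.8, 322.3] 286.3491669102602 272.739695995323
circ 286.73809814453125 272.0617980957031 48.29486846923828 [0.5141 0.1053 0.234 ] [0.5154 0.107  0.23  ]
guess px [284.833  283.9542] cam [0.4809 0.0501 0.3855]
```

```bash
python3 -m pendant '[0,0,0,0,0,0.09,-1, 0,0,0,0,0,0.18,-1, 0,0,0.001,0,0,0.27,-1, 0,0,0.001,0,0,0.36,-1, 0,0,0.001,0,0,0.45,-1, 0,0,0.001,0,0,0.54,-1, 0,0,0.001,0,0,0.63,-1, 0,0,0.002,0,0,0.72,-1, 0,0,0.002,0,0,0.81,-1, 0,0,0.002,0,0,0.9,-1, 0,0,0.002,0,0,1,-1, 0,0,0.002,0,0,1,-1]'; python3 w.py w3.png; python3 -c "
import cv2,numpy as np
cv2.imwrite('pics/c.png',np.hstack([cv2.imread('pics/w%d.png'%i)[190:390,190:390] for i in (2,3)]))"
```

```text
time_s: 5.8
ee_pos: [0.5171, 0.1096, 0.2233]
eef_rot: [3.141, -0.001, 2.594]
force: [0.9, 5.6, 0.7]
grip_width: 0.0434
grip_force: 20.0
[ 0.139   0.2528  1.5833  0.0012  1.3053 -0.8846] [0.5171 0.1096 0.2233] [ 3.1406 -0.0005  2.5941] [ 1.0952 -0.073  -0.069 ] 5.8
0.97 [241.9, 226.2, 329.9, 321.9] 286.53373335284647 272.9663398214547
circ 286.85662841796875 272.64044189453125 48.08720779418945 [0.5121 0.1139 0.234 ] [0.5136 0.1128 0.23  ]
guess px [286.3111 286.7005] cam [0.4573 0.1468 0.3845]
```

View pics/c.png

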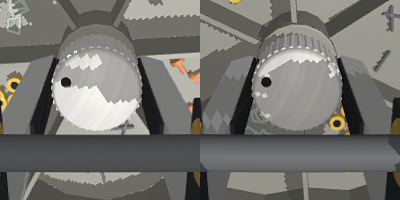

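The mark stayed at about (256,272) in the wrist frame, so the cap turned a full 90° with the gripper. The +y side force means the tool sits about 1 mm low in y, so I'll correct that as I go on.

```bash
cat >> w.py <<'E'
g=c["pixels"].max(2).astype(int)
b=np.zeros_like(g,bool);yy,xx=np.mgrid[:420,:560];b=((xx-288)**2+(yy-281)**2<40**2)&(g<50)&(yy<318)
n,l,st,ce=cv2.connectedComponentsWithStats(b.astype(np.uint8))
print("mark",[(ce[i].round(1),st[i,4]) for i in range(1,n) if st[i,4]>15])
E
python3 -m pendant '[0.001,0.0017,0,0,0,0.09,-1, 0.001,0.0017,0,0,0,0.18,-1, 0.001,0.0017,0.001,0,0,0.27,-1, 0.001,0.0017,0.001,0,0,0.36,-1, 0.001,0.0017,0.001,0,0,0.45,-1, 0.001,0.0017,0.001,0,0,0.54,-1, 0.001,0.0017,0.001,0,0,0.63,-1, 0.001,0.0017,0.002,0,0,0.72,-1, 0.001,0.0017,0.002,0,0,0.81,-1, 0.001,0.0017,0.002,0,0,0.9,-1, 0.001,0.0017,0.002,0,0,1,-1, 0.001,0.0017,0.002,0,0,1,-1]'; python3 w.py w4.png
```

```text
time_s: 7.1
ee_pos: [0.5177, 0.1099, 0.2223]
eef_rot: [3.14, -0.001, 1.025]
force: [5.4, 1.5, -2.1]
grip_width: 0.0434
grip_force: 20.0
[ 0.14    0.2544  1.5836 -0.0003  1.302   0.6862] [0.5177 0.1099 0.2223] [ 3.1401 -0.0008  1.0247] [ 0.0454 -0.9915 -0.0519] 7.1
0.85 [241.0, 227.4, 329.7, 325.3] 286.5543869759401 272.98732171156894
circ 286.8860168457031 272.4983215332031 48.7397575378418 [0.521  0.1163 0.234 ] [0.5199 0.1147 0.23  ]
guess px [288.347  286.4713] cam [0.5537 0.1706 0.3836]
mark [(array([255.8, 271.8]), np.int32(68))]
```

```bash
python3 -m pendant '[0.001,0.0017,0,0,0,0.09,-1, 0.001,0.0017,0,0,0,0.18,-1, 0.001,0.0017,0.001,0,0,0.27,-1, 0.001,0.0017,0.001,0,0,0.36,-1, 0.001,0.0017,0.001,0,0,0.45,-1, 0.001,0.0017,0.001,0,0,0.54,-1, 0.001,0.0017,0.001,0,0,0.63,-1, 0.001,0.0017,0.002,0,0,0.72,-1, 0.001,0.0017,0.002,0,0,0.81,-1, 0.001,0.0017,0.002,0,0,0.9,-1, 0.001,0.0017,0.002,0,0,1,-1, 0.001,0.0017,0.002,0,0,1,-1]'; python3 w.py w5.png
```

```text
time_s: 8.4
ee_pos: [0.5182, 0.1091, 0.2216]
eef_rot: [3.14, -0.001, -0.546]
force: [-0.6, -4.7, 3.7]
grip_width: 0.0436
grip_force: 20.0
[ 0.1392  0.2566  1.5825 -0.0017  1.3025  2.2564] [0.5182 0.1091 0.2216] [ 3.1402 -0.001  -0.5459] [-0.9845  0.4057  0.2173] 8.4
0.88 [243.0, 226.7, 330.3, 326.8] 286.55715741954276 273.38663171690695
circ 286.1236877441406 272.7752685546875 48.515289306640625 [0.5236 0.1071 0.234 ] [0.5218 0.108  0.23  ]
guess px [287.1835 285.5421] cam [0.5779 0.0741 0.3828]
mark [(array([256.2, 295.7]), np.int32(62))]
```

The mark moved in the wrist frame from (256,272) to (256,296), and Mz rose. That means the cap bottomed after about 225° and the fingers slipped. To confirm, I'll turn a little further.

```bash
python3 -m pendant '[0.0008,0.0014,0,0,0,0.04,-1, 0.0008,0.0014,0,0,0,0.08,-1, 0.0008,0.0014,0,0,0,0.12,-1, 0.0008,0.0014,0,0,0,0.12,-1, 0.0008,0.0014,0,0,0,0.12,-1]'; python3 w.py w6.png; python3 -c "
import cv2,numpy as np
cv2.imwrite('pics/d.png',np.hstack([cv2.imread('pics/w%d.png'%i)[190:390,190:390] for i in (4,5,6)]))"
```

```text
time_s: 9.0
ee_pos: [0.5182, 0.1089, 0.2215]
eef_rot: [3.141, -0.001, -0.729]
force: [-1.2, -3.3, 4.9]
grip_width: 0.044
grip_force: 20.0
[ 0.1382  0.2563  1.583  -0.0006  1.3019  2.4386] [0.5182 0.1089 0.2215] [ 3.1415 -0.0006 -0.7295] [-0.5812  0.2766  0.2037] 9.0
0.79 [241.3, 226.1, 330.6, 327.2] 286.24415435375124 273.60608234112755
circ 286.43426513671875 273.0668640136719 48.7154655456543 [0.5228 0.1059 0.234 ] [0.5214 0.1073 0.23  ]
guess px [286.7094 285.8766] cam [0.5702 0.0633 0.3827]
mark [(array([258.9, 300.9]), np.int32(53))]
```

View pics/d.png

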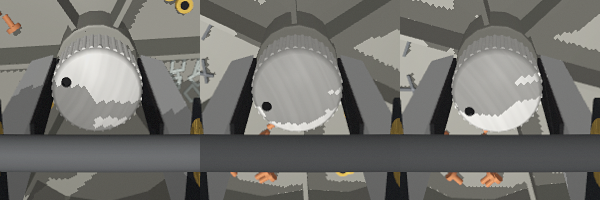

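Another 10° of turn moved the mark a further ~10° in the wrist frame, to (259,301). The cap is hard against the stop. I'll record the mark's world angle there and then back off 90°.

```bash
cat > m.py <<'E'
from h import *
a=[]
for _ in range(2):
    c=vision.camera("wrist")
    g=c["pixels"].max(2).astype(int);yy,xx=np.mgrid[:420,:560];b=((xx-288)**2+(yy-281)**2<40**2)&(g<50)&(yy<318)
    n,l,st,ce=cv2.connectedComponentsWithStats(b.astype(np.uint8));i=1+st[1:,4].argmax()
    p=atz(c,*ce[i],.232)[:2]-np.array(status.get_obs()["ee_pos"][:2]);print(ce[i],"r",np.hypot(*p),"deg",np.degrees(np.arctan2(p[1],p[0])))
save(c,"m%.1f.png"%status.get_obs()["time_s"]);print(status.get_obs())
E
python3 m.py
python3 -m pendant '[0,0,0,0,0,-0.09,-1, 0,0,0,0,0,-0.18,-1, 0,0,-0.001,0,0,-0.27,-1, 0,0,-0.001,0,0,-0.36,-1, 0,0,-0.001,0,0,-0.45,-1, 0,0,-0.001,0,0,-0.54,-1, 0,0,-0.001,0,0,-0.63,-1, 0,0,-0.002,0,0,-0.72,-1, 0,0,-0.002,0,0,-0.81,-1, 0,0,-0.002,0,0,-0.9,-1, 0,0,-0.002,0,0,-1,-1, 0,0,-0.002,0,0,-1,-1]'; python3 m.py
```

```text
[258.92727273 300.89090909] r 0.0168200954775653 deg 82.75620119164273
[258.94545455 300.89090909] r 0.016822443606343867 deg 82.75032008159604
{'time_s': 9.2, 'qpos': array([ 1.38155532e-01,  2.56347950e-01,  1.58304742e+00, -5.87420937e-04,
        1.30189451e+00,  2.44040872e+00]), 'joint_vel': array([ 0.00111434, -0.00109063,  0.00021494,  0.00120249, -0.00049865,
        0.00012731]), 'tau': array([  1.5910466 , -47.66072273, -33.43391418,   0.94507735,
        -0.43191165,   0.25369434]), 'ee_pos': array([0.51817823, 0.10885627, 0.22151176]), 'eef_rot': array([ 3.14145859e+00, -6.28040855e-04, -7.31300841e-01]), 'force': array([-0.78041606, -3.40324285,  5.06424786]), 'moment': array([-0.69904387,  0.39006251,  0.26381149]), 'grip_force': 20.000740885734558, 'grip_width': 0.04371574325685901}
time_s: 10.4
ee_pos: [0.5181, 0.1099, 0.2225]
eef_rot: [-3.141, -0.001, 0.844]
force: [-0.2, 4.7, 4.7]
grip_width: 0.0435
grip_force: 20.0
[258.72131148 300.86885246] r 0.01633496257550715 deg 169.04341752801992
[258.6557377  300.75409836] r 0.016335235145229103 deg 168.63726345097726
{'time_s': 10.5, 'qpos': array([1.39163228e-01, 2.55611034e-01, 1.58158609e+00, 1.48864683e-03,
       1.30369408e+00, 8.71919489e-01]), 'joint_vel': array([ 0.00059271,  0.00124221, -0.00184556, -0.00019016,  0.00055737,
        0.02245181]), 'tau': array([ -2.99677759, -47.72276402, -32.96489954,  -1.30173314,
        -0.0548322 ,  -0.42454555]), 'ee_pos': array([0.5181417 , 0.1098978 , 0.22251613]), 'eef_rot': array([-3.14094430e+00, -1.46073248e-03,  8.37647186e-01]), 'force': array([-0.92504072,  6.34988304,  6.38696235]), 'moment': array([0.98830769, 0.23631653, 0.05822212]), 'grip_force': 20.000426173210144, 'grip_width': 0.0437433960248287}
```

```bash
python3 -m pendant '[0,0,0,0,0,0,-1, 0,0,0,0,0,0,-1, 0,0,0,0,0,0,-1, 0,0,0,0,0,0,-1, 0,0,0,0,0,0,-1]' && python3 m.py && python3 -c "
from station import order
print(order.hand_in())"
```

```text
time_s: 11.0
ee_pos: [0.5181, 0.1099, 0.2225]
eef_rot: [-3.141, -0.001, 0.837]
force: [-0.8, 5.3, 5.3]
grip_width: 0.0435
grip_force: 20.0
[258.71666667 300.8       ] r 0.016330489764774234 deg 168.64014372772382
[258.71666667 300.8       ] r 0.016314033959068323 deg 168.60592081732068
{'time_s': 11.1, 'qpos': array([1.39207728e-01, 2.55608707e-01, 1.58160369e+00, 1.41927588e-03,
       1.30369186e+00, 8.72679932e-01]), 'joint_vel': array([ 9.20209804e-05,  2.71750760e-03,  8.31208174e-04, -2.16129965e-03,
        2.19806958e-04,  8.40139453e-04]), 'tau': array([ -2.99333878, -47.71779656, -32.96069384,  -1.30220957,
        -0.05680898,   0.07233666]), 'ee_pos': array([0.51813256, 0.10990325, 0.22250993]), 'eef_rot': array([-3.14098609e+00, -1.40724174e-03,  8.36949564e-01]), 'force': array([-1.40076954,  4.65008815,  5.71398981]), 'moment': array([0.98045264, 0.21064147, 0.12003515]), 'grip_force': 20.000760555267334, 'grip_width': 0.04366793989889421}
the job is handed in; nothing more can be done
None
```

The cap was screwed down until it bottomed out (the fingers slipped round it at the stop), then backed off about 90°, and the gripper still holds it at 20 N; the job is handed in at about 11 s, but it returned no verdict.

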